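# Vent the bearing block and hold the grease coupler on its tilted nipple

### The job

Vent the bearing block first: twist its spring-return bar knob clockwise to its stop, then let go so that it springs all the way back. Then pick up the hand grease coupler, press it squarely onto the block's tilted nipple until it snaps well down, and finish like that, still gripping the coupler and pushing it down against the nipple's spring: do not let go or put it down. Do not tip the coupler over, and leave the other things on the chart table where they are.

Things in the scene. Friction and masses are not known exactly. Their poses are not given: they have to be found in the camera images.
- block: Grey bearing block fixed on the table: base plate 130 (x) x 280 (y) x 14 mm; origin under its centre, z up; its -x side faces the robot (yaw within 0.4 rad). On the +y half a rounded housing, 70 mm long, centred 50 mm to +y, 97 mm high; from its crown the nipple leans towards -x. On the -y half, at (-20, -85) mm, the vent knob on a round boss 50 mm across, top 44 mm high.
- knob_grip (a point): Centre of the black bar grip of the vent knob, on the knob's upright axis, 66 mm above the table. The bar is 40 mm long, 12 mm thick and 28 mm tall, from 50 to 78 mm above the table. The frame turns with the knob: its x runs along the bar, y across it.
- vent_knob (a joint): Turn of the vent knob in rad, 0 at rest (bar along the block's x axis), growing clockwise seen from above, to a hard stop at 1.2. A light spring (0.02 N m at rest, 0.09 N m at the stop) turns it back to 0 when it is let go; to its stop means beyond about 1.1.
- nipple: Fixed dark steel stem of the grease nipple, 26 mm across. Origin: centre of its top face, 105 mm above the table; z is the nipple's axis, outwards, 0.45 rad off vertical, leaning to the block's -x. From it stands the sprung brass head, 16 mm across, whose flat tip (9 mm across, then a 4.5 mm long taper) is 24 mm out along z at rest. A small pin at its side is part of the catch.
- nipple_tip (a point): Centre of the flat tip of the nipple's brass head, 24 mm from the stem's top face at rest; it moves in with the head. Same axes as nipple.
- nipple_head (a joint): How far the brass head is pushed into the stem, in m: 0 at rest, hard stop at 0.0095. Spring with a snap: 3 N to start, about 9 N at 2 mm, falling to about 2 to 3 N at 7 mm (the snap), then rising to about 9 N at 9 mm and 15 N at the stop. Springs back to 0 when let go. Snapped well down means beyond 7.5 mm.
- coupler: Hand grease coupler, steel, 0.25 kg, round, standing loose, mouth down, left or right of the block. Origin: centre of its open mouth (underside), z up. From below: skirt 36 mm across, 0-22 mm; flange 46 mm across, 22-30 mm (fingertips can push on it); round grip 26 mm across, 30-80 mm; 12 mm stud to 83 mm. Round bore in the mouth, 19.5 mm across, 12 mm deep, takes the nipple's head.
- coupler_seat (a point): Centre of the floor of the coupler's bore, 12 mm above its origin: this presses on the nipple's tip. At first touch the coupler's origin is 12 mm out from the stem's top face; fully pressed, 2.5 mm.
- chart_weight: Bystander, loose: brass chart weight with a cork bottom, 62 mm across, 61 mm tall with its ball knob. Stands on the other side of the block from the coupler. Origin at the centre of its underside.
- stopwatch: Bystander, loose: steel stopwatch lying flat, 54 mm across, 14 mm thick, in front of the block. Origin under its centre.
- filter: Bystander, loose: amber glass filter in a brass ring, 42 mm across, 10 mm thick, at the far left. Origin under its centre.
- mug: Bystander, loose: white mug 80 mm across, 90 mm tall, at the far right. Origin under its centre.
- radio: Bystander, loose: black hand-held radio lying flat, 110 x 55 x 34 mm with a 100 mm aerial, at the right. Origin under the centre of its case.
There are look-alikes about, which are no part of the job. Of the things that look like the coupler, the middle-sized one is meant.

How it is judged:
By the outcome, as a careful person would: the job done as asked, in the order asked, and still so for the second after the job is handed in, while the arm keeps its last pose, push and grip.
It also fails if it takes over 56 s, if anything falls off the work surface, if the arm or the gripper's body presses on something with over 40 N, if the wrist force passes 120 N, or if a joint passes its speed limit or range.

### The arm

A 6-joint arm with a two-finger parallel gripper is mounted at the origin on the work surface. World frame = base frame: x ahead of the robot, y to its left, z up, the work surface at z = 0. Lengths are in m, angles in rad, forces in N, time in s.
With the tool pointing down it reaches from about 0.375 to 0.975 m from the base axis. Payload 3.8 kg.
Tool frame: the origin (TCP) lies midway between the tips of the shut fingers; the grasp point (between the pads) lies 19 mm behind it; z points along the fingers, y is the line along which they close (so a half turn about z gives the same grasp; the last joint's range is limited). The gripper opens to 85 mm and grips with 20 to 120 N. Pads are 22 mm wide; open, the fingers measure 114 mm over their backs; the gripper's body (76 mm by 85 mm) begins 54 mm behind the grasp point. The pads swing forward as they close: fully open they stand 13 mm farther back than shut.
Start: joints at [-1.168, 0.264, 1.604, -0, 1.274, -0.037], TCP at [0.287, -0.611, 0.205] pointing down, gripper open.
Joint ranges: [-2.63, 2.63], [-0.94, 2.18], [0.31, 2.57], [-1.31, 4.45], [0, 2.66], [-2.55, 2.55]. Speed limits (rad/s): [2.57, 2.57, 3.14, 3.14, 3.14, 3.14].

### API

Orientations are given as [roll, pitch, yaw] about the fixed x, y, z axes, in that order (R = Rz(yaw) Ry(pitch) Rx(roll)).
In Python, from plant import manip, vision gives the robot as it stands. The module is installed in compiled form; this text tells all that it offers.
- The arm moves only by the tool send_rows, never from a script. Its argument "motion" is one flat list of numbers, 7 for each row, row after row: the shift along the tool's x, y, z in m, then the turn, a rotation vector about the tool's x, y, z in degrees, then the closure in counts, from 0 (fully open) to 255 (shut). In form: [x, y, z, ax, ay, az, hand, x, y, z, ax, ay, az, hand, ...]. A call has 1 to 20 rows; each row is the pose to reach, as a shift and turn from the pose commanded when the call began, along the tool's axes at that moment; what a row does not reach only later rows make up. A row lasts 1/12 s, in which the tool goes at most 41.7 mm and 7.16 degrees, less where a joint would pass 70% of its speed; a pose out of reach is approached as far as the arm can. A call with a gripper value outside its range is refused whole. The fingers move at their own pace and stop on an object; the grip force is fixed at half the most. Time passes only in rows, so rows that repeat a pose let the fingers close. It gives the time, the measured TCP pose, the force, the opening and the grip force at its end, in the units of the state.
- manip.get_obs(): the state, without advancing time (a new reading comes with each control period).
- vision.grab_frame(name): name is "scene" or "side" or "wrist"; returns a dict with "image" (384x512x3 uint8, red, green, blue), "camera_matrix" (3x3 intrinsics, pixels), "dist_coeffs" ([k1, k2, p1, p2, k3] as OpenCV has them; the pictures are not rectified), "eye" and "orientation" of the camera in the world; the wrist camera has in their place "mount" (4x4, takes a point from camera to tool coordinates, whose origin is the TCP and whose axes are the flange's). Camera axes: x right, y down, z forward; pixel columns grow to the right and rows downward; lengths in m; the calibration is good to about 2 mm. A picture is of the moment at which its call begins: read the wrist's pose just before it. There is no depth.
- manip.job_done(): hands the job in; it is judged then, once.
Trained networks look in a picture, given as the dict that the camera call returned (one of the last four; its "shot" number tells which), for a name from the list of things; names that differ only in an ending like _2 or _b are one class to them, and where a whole thing is asked for, a point or a joint stands for the part that bears it (a point fixed in the world has none). Each returns a list of dicts, best first, with "conf" (0 to 1); they miss things now and then, are a little off and sometimes report something else, mostly with a low value. They report only what shows in the picture. A call takes as long as a camera call. They do not tell look-alikes from the thing itself.
- vision.spot_in(query, picture): "centre" ([x, y, z] in m, in world coordinates, good to about 4 mm: the middle of the surface that is visible of it).
- vision.spot_point(query, picture): "centre" ([x, y, z] in m, in world coordinates, good to about 4 mm: a listed point, or the origin of a listed thing).
The state is a dict: "time_s": time; "qpos": joint angles; "qd": joint speeds; "joint_efforts": joint torques, N m; "ee_pos": TCP position; "ee_rot": TCP orientation; "ft_force": force on the tool from outside, world axes, zero at the start; "ft_torque": the same for the moment, N m; "finger_gap": finger opening in m; "grasp_force": force on a finger pad.
Only numpy, scipy, OpenCV 4.12 (cv2) and the standard library are available. Lean on these libraries where they do the work, as an engineer would, in place of code of your own. Each camera call takes 0.05 s, during which the arm holds its last target. There are 200 camera calls.

## Working session

There is one attempt and no reset: what is moved stays moved. The work goes in short steps, Python scripts to look and compute and a tool call to move; the robot and the scene stay as the last step left them, time stands still between calls to the robot, and variables do not carry over. Pictures are saved under pics/ and viewed, at most 10 in all, crops included, and the job is handed in when it is done.

Besides the shell and the picture viewer there is one more tool, called after "Call:" by a JSON object that holds its "api" and its "payload", one argument or row to a line. send_rows: Moves the arm, as the interface text tells. Its arguments: {"type":"object","properties":{"motion":{"type":"array"}},"required":["motion"]}

```bash
mkdir -p pics
cat > h.py <<'E'
import numpy as np, cv2
from plant import manip, vision
from scipy.spatial.transform import Rotation as R
def obs():
    o=manip.get_obs(); print('t',round(o['time_s'],2),'p',np.round(o['ee_pos'],4),'r',np.round(o['ee_rot'],4),'F',np.round(o['ft_force'],1),'gap',round(o['finger_gap'],4),'gf',np.round(o['grasp_force'],1),'q',np.round(o['qpos'],2)); return o
def save(f,n,crop=None,s=1):
    im=f['image'][:,:,::-1]
    if crop: im=im[crop[1]:crop[3],crop[0]:crop[2]]
    cv2.imwrite('pics/'+n,cv2.resize(im,None,fx=s,fy=s,interpolation=cv2.INTER_CUBIC))
def pose(f,o=None):
    if 'mount' in f and f['mount'] is not None:
        T=np.eye(4);T[:3,:3]=R.from_euler('xyz',o['ee_rot']).as_matrix();T[:3,3]=o['ee_pos'];T=T@np.array(f['mount']);return T[:3,:3],T[:3,3]
    q=np.array(f['orientation'],float)
    M=q if q.shape==(3,3) else R.from_euler('xyz',q).as_matrix()
    return M,np.array(f['eye'])
def px(f,P,o=None):
    M,e=pose(f,o)
    c=(np.atleast_2d(P)-e)@M
    return cv2.projectPoints(c,np.zeros(3),np.zeros(3),np.array(f['camera_matrix']),np.array(f['dist_coeffs']))[0][:,0]
def ray(f,uv,o=None):
    M,e=pose(f,o)
    n=cv2.undistortPoints(np.array([[uv]],float),np.array(f['camera_matrix']),np.array(f['dist_coeffs']))[0,0]
    return e,M@np.array([n[0],n[1],1])
def onz(f,uv,z,o=None):
    e,d=ray(f,uv,o); return e+d*(z-e[2])/d[2]
def togo(o,p,Rm):
    "shift in tool axes and rotvec deg to reach pose"
    M=R.from_euler('xyz',o['ee_rot']); 
    return np.round(M.inv().apply(np.array(p)-o['ee_pos']),4), np.round(np.degrees((M.inv()*R.from_matrix(Rm)).as_rotvec()),2)
E
cat > a.py <<'E'
from h import *
o=obs()
for n in ['scene','side']:
    f=vision.grab_frame(n); save(f,n+'0.png',s=1.5); print(n,f.get('orientation'),f.get('eye'))
    for q in ['coupler','block','knob_grip','nipple_tip','nipple','chart_weight','stopwatch','coupler_seat']:
        for d in vision.spot_point(q,f)[:4]:
            print(q,np.round(d['centre'],3),round(d['conf'],2),np.round(px(f,d['centre'])[0]))
E
python3 a.py
```

```text
t 0.0 p [ 0.2871 -0.61    0.2034] r [-3.1393e+00 -1.0000e-04  4.3980e-01] F [-0.4 -0.5 -0.4] gap 0.0856 gf 0.0 q [-1.17  0.26  1.61  0.    1.27 -0.04]
scene [-2.22578235 -0.01839961  0.56077265] [ 1.02119839 -0.85484663  0.82323923]
coupler [0.494 0.377 0.002] 0.53 [300. 154.]
coupler [0.409 0.303 0.003] 0.53 [272. 156.]
coupler [0.503 0.295 0.003] 0.49 [293. 164.]
coupler [0.553 0.061 0.125] 0.45 [276. 171.]
block [0.597 0.011 0.007] 0.9 [278. 213.]
knob_grip [ 0.587 -0.078  0.061] 0.68 [262. 214.]
nipple_tip [ 0.586 -0.076  0.063] 0.48 [262. 213.]
nipple_tip [0.551 0.056 0.126] 0.38 [275. 171.]
nipple [0.557 0.061 0.108] 0.47 [277. 176.]
nipple [ 0.641 -0.29  -0.003] 0.4 [237. 283.]
chart_weight [ 0.447 -0.293  0.004] 0.9 [180. 253.]
chart_weight [ 0.586 -0.076  0.062] 0.38 [262. 214.]
stopwatch [0.617 0.284 0.   ] 0.54 [319. 176.]
stopwatch [ 0.483 -0.009  0.   ] 0.49 [245. 206.]
stopwatch [0.556 0.058 0.11 ] 0.35 [276. 175.]
coupler_seat [0.508 0.297 0.01 ] 0.68 [294. 163.]
coupler_seat [0.409 0.304 0.016] 0.68 [272. 153.]
coupler_seat [0.499 0.375 0.006] 0.64 [301. 154.]
side [-2.22959304e+00  1.27313920e-03 -3.04988563e+00] [0.46044908 0.77571219 0.75610929]
coupler [0.506 0.299 0.004] 0.95 [254. 355.]
coupler [0.414 0.303 0.002] 0.61 [302. 361.]
coupler [ 0.508 -0.455 -0.002] 0.61 [275. 153.]
block [0.593 0.016 0.   ] 0.63 [230. 251.]
block [0.55 0.06 0.13] 0.59 [245. 224.]
knob_grip [ 0.586 -0.076  0.067] 0.54 [237. 207.]
knob_grip [ 0.637 -0.29  -0.006] 0.3 [229. 180.]
nipple_tip [0.549 0.059 0.128] 0.48 [245. 224.]
chart_weight [ 0.441 -0.299  0.001] 0.72 [294. 180.]
stopwatch [ 0.481 -0.002  0.002] 0.66 [276. 248.]
coupler_seat [0.412 0.297 0.015] 0.82 [304. 355.]
coupler_seat [0.505 0.299 0.012] 0.66 [255. 352.]
```

View pics/side0.png

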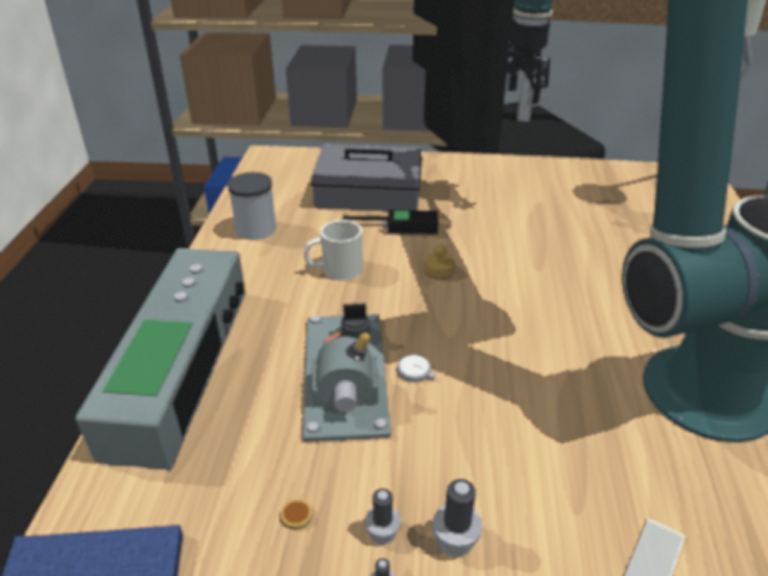

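View pics/scene0.png

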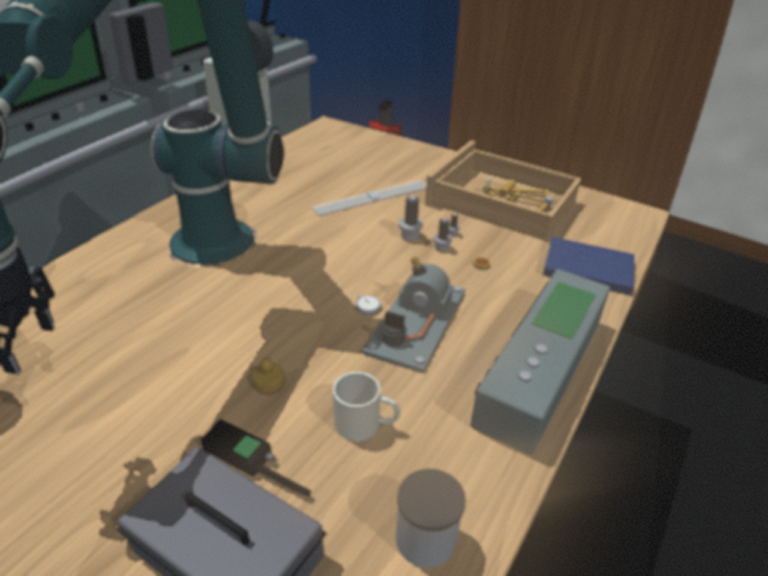

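Things that look like the coupler, in scene picture pixels:
- Large: (272,153)
- Middle-sized: (294,163)
- Small: (301,154)

The middle-sized one is at about (0.505, 0.298). The nipple and the vent knob are also sometimes reported as it. The knob is black and the nipple is brass. I'll check the choice in a crop and get the block's yaw from the plate corners.

```bash
cat > b.py <<'E'
from h import *
f=vision.grab_frame('side'); save(f,'crop.png',(190,195,340,384),3.1)
c=np.array([onz(f,np.array(p)/1.5,0.014) for p in [(306,320),(384,318),(389,430),(304,437)]])
print(np.round(c,3)); d=(c[3]-c[0]); e=c[2]-c[1]; g=c[0]-c[1];h=c[3]-c[2]
print('yaws',[round(np.arctan2(-v[0],v[1]),3) for v in (d,e)],[round(np.arctan2(v[1],v[0]),3) for v in (g,h)],'ctr',c.mean(0),[np.linalg.norm(v) for v in (d,e,g,h)])
E
python3 b.py
```

```text
[[ 0.679 -0.105  0.014]
 [ 0.541 -0.124  0.014]
 [ 0.51   0.135  0.014]
 [ 0.633  0.159  0.014]]
yaws [np.float64(0.171), np.float64(0.118)] [np.float64(0.131), np.float64(0.199)] ctr [0.59053505 0.01626828 0.014     ] [np.float64(0.2688963058654153), np.float64(0.26013988526081), np.float64(0.13893168153401864), np.float64(0.12491453578531483)]
```

View pics/crop.png

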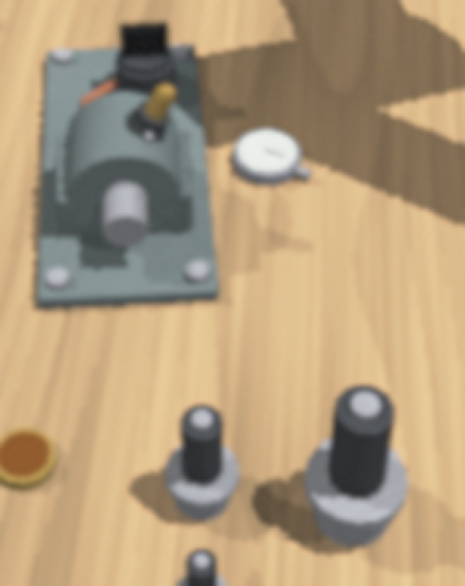

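The crop shows the middle-sized coupler at crop (200,460), with the large one to its right and the small one below it. The knob bar is at crop (145,40) and the nipple at (160,100). The block's yaw is about 0.15. I'm moving above the knob with the tool flipped so the last joint has room to twist clockwise.

Call:
{"api": "send_rows", "payload": {
  "motion": [0.499,-0.355,0,0,0,-163.4,0,0.499,-0.355,0,0,0,-163.4,0,0.499,-0.355,0,0,0,-163.4,0,0.499,-0.355,0,0,0,-163.4,0,0.499,-0.355,0,0,0,-163.4,0,0.499,-0.355,0,0,0,-163.4,0,0.499,-0.355,0,0,0,-163.4,0,0.499,-0.355,0,0,0,-163.4,0,0.499,-0.355,0,0,0,-163.4,0,0.499,-0.355,0,0,0,-163.4,0,0.499,-0.355,0,0,0,-163.4,0,0.499,-0.355,0,0,0,-163.4,0,0.499,-0.355,0,0,0,-163.4,0,0.499,-0.355,0,0,0,-163.4,0,0.499,-0.355,0,0,0,-163.4,0,0.499,-0.355,0,0,0,-163.4,0,0.499,-0.355,0,0,0,-163.4,0,0.499,-0.355,0,0,0,-163.4,0,0.499,-0.355,0,0,0,-163.4,0,0.499,-0.355,0,0,0,-163.4,0]
}}

```text
time_s: 2.62
ee_pos: [0.5878, -0.0768, 0.2048]
ee_rot: [-3.142, 0.0, 2.947]
ft_force: [0.0, 0.5, 1.0]
finger_gap: 0.0854
grasp_force: 0.0
```

```bash
cat > c.py <<'E'
from h import *
o=obs(); f=vision.grab_frame('wrist'); save(f,'w1.png',s=1.5); print(np.round(f['mount'],3))
for q in ['knob_grip','nipple_tip','nipple','block']:
    for d in vision.spot_point(q,f)[:2]: print(q,np.round(d['centre'],4),round(d['conf'],2),np.round(px(f,d['centre'],o)[0]))
y=0.15; print(togo(o,[.5865,-.077,.1],R.from_euler('xyz',[np.pi,0,y+np.pi]).as_matrix()))
E
python3 c.py
```

```text
t 2.62 p [ 0.5878 -0.0768  0.2048] r [-3.1416e+00  1.0000e-04  2.9466e+00] F [0.  0.5 1. ] gap 0.0854 gf 0.0 q [-0.17  0.11  1.79 -0.    1.25 -1.55]
[[-0.001 -0.953 -0.304  0.078]
 [ 1.    -0.    -0.001  0.001]
 [ 0.001 -0.304  0.953 -0.168]
 [ 0.     0.     0.     1.   ]]
knob_grip [ 0.5861 -0.0747  0.0702] 0.64 [255. 178.]
nipple_tip [0.5521 0.0501 0.1226] 0.95 [390. 128.]
nipple_tip [ 6.386e-01 -2.888e-01  3.000e-04] 0.3 [114. 230.]
nipple [0.5598 0.0545 0.1041] 0.67 [387. 134.]
nipple [ 0.4402 -0.3016  0.0025] 0.4 [52. 87.]
block [ 0.5937  0.0159 -0.0014] 0.85 [324. 157.]
(array([ 0.0013, -0.0005,  0.1048]), array([ -0.  ,   0.  , -19.77]))
```

View pics/w1.png

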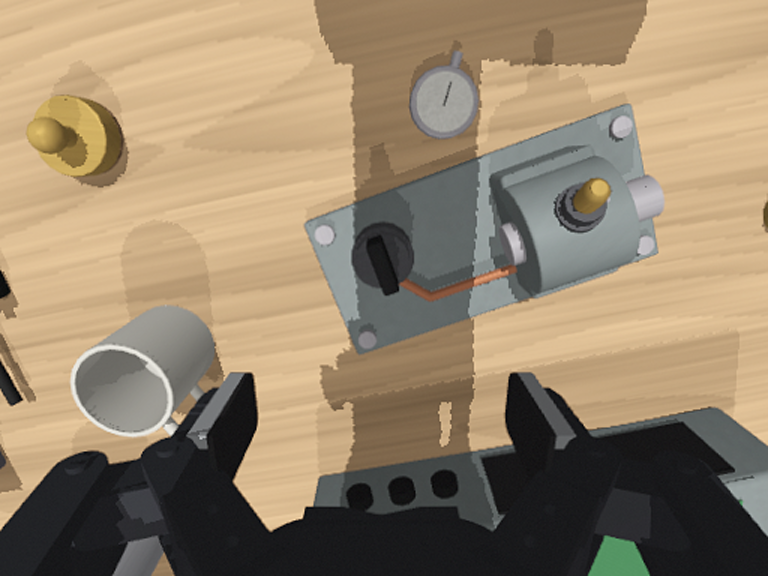

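The wrist picture shows the knob bar at (383,265), the plate corners at (303,222), (630,103), (657,253) and (358,353), and the nipple's brass tip at (598,188). I'll compute the yaw from the corners.

```bash
cat > d.py <<'E'
from h import *
o=obs(); f=vision.grab_frame('wrist')
c=np.array([onz(f,np.array(p)/1.5,0.014,o) for p in [(303,222),(630,103),(657,253),(358,353)]])
d=c[1]-c[0];e=c[2]-c[3];g=c[3]-c[0];h=c[2]-c[1]
ys=[np.arctan2(-v[0],v[1]) for v in (d,e)]+[np.arctan2(v[1],v[0]) for v in (g,h)]
print(np.round(c,3),np.round(ys,3),[round(np.linalg.norm(v),3) for v in (d,e,g,h)])
y=np.mean(ys[:2]); M=R.from_euler('z',y).as_matrix(); C=c.mean(0)
for n,b in dict(knob=[-.02,-.085,.066],tip=[-.0395,.05,.1266]).items(): print(n,np.round(C*[1,1,0]+M@np.array(b),4))
print('bar',onz(f,np.array((378,262))/1.5,.078,o),'tip',onz(f,np.array((599,187))/1.5,.1266,o))
print('bardir',[np.round(onz(f,np.array(p)/1.5,.078,o),4) for p in ((374,238),(385,290))])
E
python3 d.py
```

```text
t 2.87 p [ 0.5877 -0.0771  0.2048] r [3.1416e+00 1.0000e-04 2.9367e+00] F [-0.5  0.1 -0.4] gap 0.0855 gf 0.0 q [-0.17  0.11  1.79  0.    1.25 -1.54]
[[ 0.549 -0.134  0.014]
 [ 0.51   0.138  0.014]
 [ 0.636  0.157  0.014]
 [ 0.674 -0.116  0.014]] [0.143 0.141 0.147 0.143] [np.float64(0.275), np.float64(0.275), np.float64(0.127), np.float64(0.127)]
knob [ 0.5843 -0.0756  0.066 ]
tip [0.5459 0.0553 0.1266]
bar [ 0.57996998 -0.07673457  0.078     ] tip [0.55141328 0.0561414  0.1266    ]
bardir [array([ 0.5629, -0.0759,  0.078 ]), array([ 0.601 , -0.0761,  0.078 ])]
```

Call:
{"api": "send_rows", "payload": {
  "motion": [0.004,0,0.04,0,0,-7,0,0.004,0,0.08,0,0,-14,0,0.004,0,0.1,0,0,-20,0,0.004,0,0.13,0,0,-20,0,0.004,0,0.154,0,0,-20,0,0.004,0,0.154,0,0,-20,120,0.004,0,0.154,0,0,-20,255,0.004,0,0.154,0,0,-20,255,0.004,0,0.154,0,0,-20,255,0.004,0,0.154,0,0,-20,255,0.004,0,0.154,0,0,-20,255,0.004,0,0.154,0,0,-20,255]
}}

```text
time_s: 3.92
ee_pos: [0.5847, -0.0764, 0.0521]
ee_rot: [-3.141, 0.002, -2.994]
ft_force: [0.3, 0.8, 0.1]
finger_gap: 0.0006
grasp_force: 0.0
```

Run:
```python
from h import *
o=obs(); f=vision.grab_frame('wrist'); g=vision.grab_frame('scene')
a=cv2.resize(f['image'],(600,450)); b=cv2.resize(g['image'][170:260,210:330],(200,150)); 
b=cv2.resize(g['image'][170:260,210:330],None,fx=1.66,fy=5)
save(f,'w2.png',s=1.5)
```

```text
t 3.92 p [ 0.5847 -0.0764  0.0521] r [-3.1409e+00  2.0000e-03 -2.9945e+00] F [0.3 0.8 0.1] gap 0.0006 gf 0.0 q [-0.17  0.24  1.93  0.    0.97 -1.89]
```

View pics/w2.png

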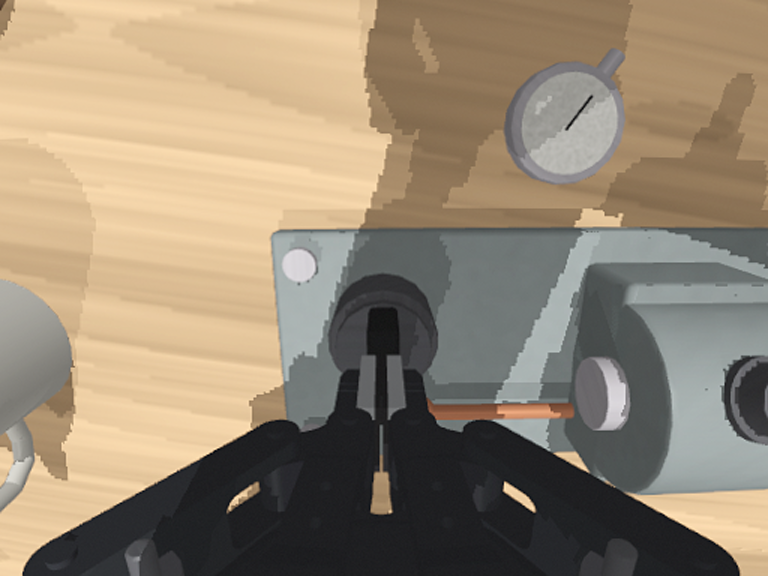

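Run:
```python
from h import *
o=obs(); f=vision.grab_frame('wrist')
y=.143;M=R.from_euler('z',y).as_matrix();k=np.array([.5843,-.0756,0])
for n,b in dict(e1=[-.02,0,.078],e2=[.02,0,.078],e1b=[-.02,0,.05],c=[0,0,.078],boss1=[-.025,0,.044],boss2=[0,.025,.044],boss3=[0,-.025,.044]).items(): print(n,np.round(px(f,k+M@np.array(b),o)[0]*1.5))
print('tcp',px(f,o['ee_pos'],o)*1.5,px(f,o['ee_pos']+[0,0,.019],o)*1.5)
T=R.from_euler('xyz',o['ee_rot']).as_matrix()
for b in ([.011,0,0],[.011,0,-.02],[.011,0,-.03]): print('padedge',px(f,o['ee_pos']+T@np.array(b),o)*1.5)
for d in vision.spot_point('knob_grip',f)[:2]: print(np.round(d['centre'],4),d['conf'])
```

```text
t 4.02 p [ 0.5843 -0.0764  0.0515] r [-3.1412e+00  1.2000e-03 -2.9944e+00] F [-0.3  0.8  4.7] gap 0.0001 gf 2.2 q [-0.17  0.24  1.93  0.    0.96 -1.89]
e1 [381. 329.]
e2 [380. 427.]
e1b [381. 303.]
c [380. 380.]
boss1 [381. 288.]
boss2 [437. 342.]
boss3 [324. 342.]
tcp [[378.6506918  349.04786523]] [[378.37992092 370.19205935]]
padedge [[378.59810415 324.89186523]]
padedge [[378.31803736 344.87307724]]
padedge [[378.15194053 356.73439827]]
[ 0.5859 -0.072   0.0667] 0.83
```

Run:
```python
from h import *
f=vision.grab_frame('wrist'); g=vision.grab_frame('scene')
a=cv2.resize(f['image'][180:300,195:315],(400,400),interpolation=cv2.INTER_CUBIC); b=cv2.resize(g['image'][170:240,225:295],(400,400),interpolation=cv2.INTER_CUBIC)
cv2.imwrite('pics/c2.png',np.hstack([a,b])[:,:,::-1]); obs()
```

```text
t 4.22 p [ 0.5843 -0.0764  0.0516] r [-3.1413e+00  1.0000e-03 -2.9943e+00] F [-0.7 -0.1  4.5] gap 0.0002 gf 2.4 q [-0.17  0.24  1.93 -0.    0.97 -1.89]
```

View pics/c2.png

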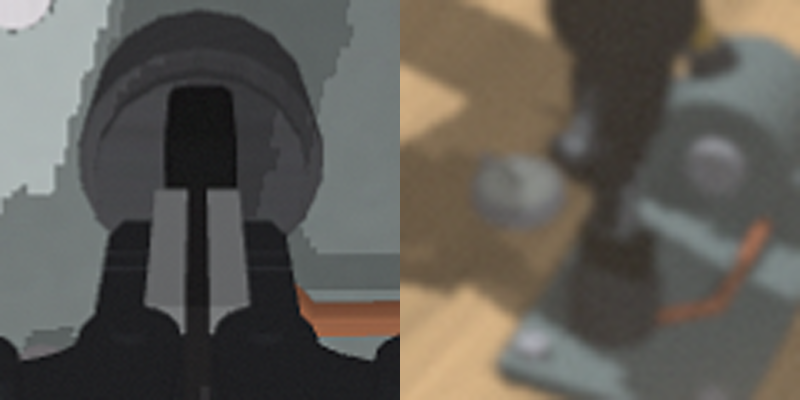

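The pads closed above the bar (gap about 0, light upward force), so the fingertips sit higher than the TCP value suggests. I'll open and check the tip height.

Call:
{"api": "send_rows", "payload": {
  "motion": [0,0,-0.003,0,0,0,0,0,0,-0.003,0,0,0,0,0,0,-0.003,0,0,0,0,0,0,-0.003,0,0,0,0,0,0,-0.003,0,0,0,0,0,0,-0.003,0,0,0,0]
}}

```text
time_s: 4.72
ee_pos: [0.5836, -0.0763, 0.0534]
ee_rot: [3.141, -0.001, -2.994]
ft_force: [0.2, -0.5, 0.4]
finger_gap: 0.0725
grasp_force: 0.0
```

Run:
```python
from h import *
o=obs();f=vision.grab_frame('wrist'); g=vision.grab_frame('side'); 
T=R.from_euler('xyz',o['ee_rot']).as_matrix()
im=f['image'].copy(); gi=cv2.resize(g['image'][140:240,190:290],(384,384),interpolation=cv2.INTER_CUBIC)
for z,c in((-.013,(255,0,0)),(-.04,(0,255,0))):
  for s in(1,-1):
    for x in (.011,-.011):
      P=o['ee_pos']+T@np.array([x,s*.0427,z])
      u=px(f,P,o)[0]; cv2.circle(im,(int(u[0]),int(u[1])),2,c,-1)
      u=px(g,P)[0]; cv2.circle(gi,(int((u[0]-190)*3.84),int((u[1]-140)*3.84)),3,c,-1)
cv2.imwrite('pics/c3.png',np.hstack([im[:,64:448],gi])[:,:,::-1])
```

```text
t 4.72 p [ 0.5836 -0.0763  0.0534] r [ 3.1414e+00 -6.0000e-04 -2.9943e+00] F [ 0.2 -0.5  0.4] gap 0.0725 gf 0.0 q [-0.17  0.24  1.93 -0.    0.97 -1.89]
```

View pics/c3.png

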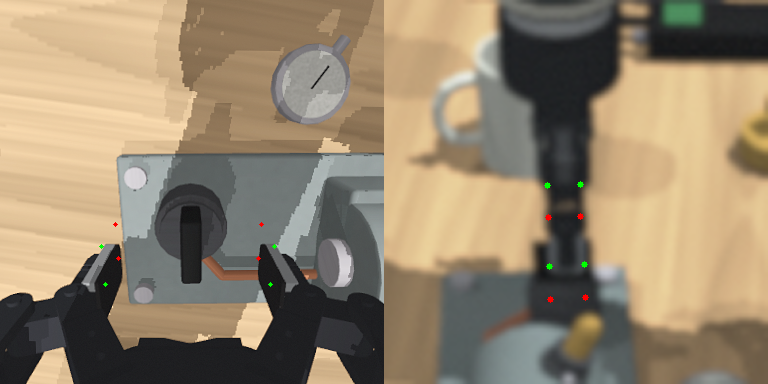

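The tips sit at the green marks, about 26 mm behind the nominal TCP. When shut they touched the bar top (78 mm) at TCP z = 0.0516, which fits. I'll allow for that offset: go down another 27 mm, then grip.

Call:
{"api": "send_rows", "payload": {
  "motion": [0,0,0.015,0,0,0,0,0,0,0.027,0,0,0,0,0,0,0.027,0,0,0,255,0,0,0.027,0,0,0,255,0,0,0.027,0,0,0,255,0,0,0.027,0,0,0,255,0,0,0.027,0,0,0,255,0,0,0.027,0,0,0,255,0,0,0.027,0,0,0,255]
}}

```text
time_s: 5.57
ee_pos: [0.5843, -0.0757, 0.0277]
ee_rot: [3.141, 0.001, -2.995]
ft_force: [-0.4, 2.8, 3.5]
finger_gap: 0.011
grasp_force: 60.3
```

Call:
{"api": "send_rows", "payload": {
  "motion": [0,0,0,0,0,6,255,0,0,0,0,0,12,255,0,0,0,0,0,18,255,0,0,0,0,0,24,255,0,0,0,0,0,30,255,0,0,0,0,0,36,255,0,0,0,0,0,42,255,0,0,0,0,0,48,255,0,0,0,0,0,54,255,0,0,0,0,0,60,255,0,0,0,0,0,66,255,0,0,0,0,0,69,255,0,0,0,0,0,70,255,0,0,0,0,0,70,255,0,0,0,0,0,70,255]
}}

```text
time_s: 6.82
ee_pos: [0.5853, -0.0737, 0.0277]
ee_rot: [3.138, -0.002, 2.068]
ft_force: [2.3, 10.4, 1.8]
finger_gap: 0.0108
grasp_force: 60.3
```

Run:
```python
from h import *
o=obs(); print(o['ft_torque'])
```

```text
t 6.82 p [ 0.5853 -0.0737  0.0277] r [ 3.1377e+00 -1.6000e-03  2.0677e+00] F [ 2.3 10.4  1.8] gap 0.0108 gf 60.3 q [-0.17  0.27  1.95  0.    0.92 -0.67]
[ 1.61938232 -0.30768915  0.46343534]
```

The torque of 0.46 N m after 1.22 rad says the knob is at its stop. Now release and rise.

Call:
{"api": "send_rows", "payload": {
  "motion": [0,0,0,0,0,0,0,0,0,0,0,0,0,0,0,0,0,0,0,0,0,0,0,0,0,0,0,0,0,0,0,0,0,0,0,0,0,0,0,0,0,0,0,0,0,0,0,0,0,0,0,-0.04,0,0,0,0,0,0,-0.08,0,0,0,0,0,0,-0.12,0,0,0,0,0,0,-0.16,0,0,0,0,0,0,-0.16,0,0,0,0]
}}

```text
time_s: 7.82
ee_pos: [0.5899, -0.0775, 0.1975]
ee_rot: [3.128, 0.011, 2.067]
ft_force: [0.5, -0.3, 1.7]
finger_gap: 0.0855
grasp_force: 0.0
```

```bash
cat > e.py <<'E'
from h import *
o=obs(); f=vision.grab_frame('wrist'); save(f,'w3.png',s=1.5)
for q in ['knob_grip','nipple_tip','nipple','coupler']:
    for d in vision.spot_point(q,f)[:2]: print(q,np.round(d['centre'],4),round(d['conf'],2),np.round(px(f,d['centre'],o)[0]))
# coupler pose: tool y along (1,1)/sqrt2
for yaw in (3*np.pi/4,-np.pi/4,np.pi/4): print(yaw,togo(o,[.505,.298,.187],R.from_euler('xyz',[np.pi,0,yaw]).as_matrix()))
E
python3 e.py
```

```text
t 7.82 p [ 0.5899 -0.0775  0.1975] r [3.1285 0.0105 2.0669] F [ 0.5 -0.3  1.7] gap 0.0855 gf 0.0 q [-0.17  0.11  1.8  -0.    1.22 -0.67]
knob_grip [ 0.5852 -0.0742  0.0687] 0.82 [250. 176.]
nipple_tip [0.5519 0.0518 0.1226] 0.81 [290.  30.]
nipple_tip [ 0.4794 -0.0053  0.0015] 0.44 [198.  69.]
nipple [0.562  0.0566 0.1041] 0.56 [300.  36.]
coupler [ 0.5861 -0.074   0.0697] 0.23 [251. 176.]
2.356194490192345 (array([0.3708, 0.104 , 0.008 ]), array([  0.66,   0.71, -16.57]))
-0.7853981633974483 (array([0.3708, 0.104 , 0.008 ]), array([  1.02,  -0.95, 163.42]))
0.7853981633974483 (array([0.3708, 0.104 , 0.008 ]), array([1.030e+00, 4.000e-02, 7.342e+01]))
```

View pics/w3.png

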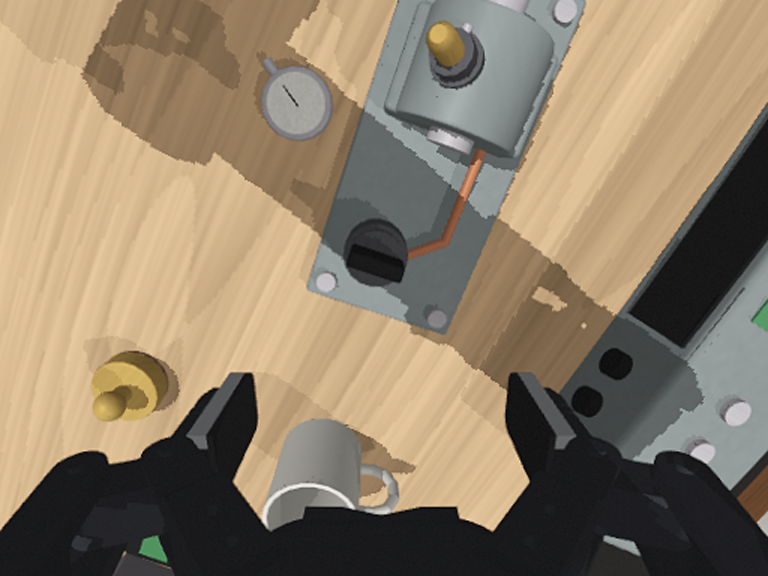

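The knob is back along the block's x axis (bar at px (376,263)), so the vent is done. Next, over the middle-sized coupler, with the closing line diagonal to clear its neighbours.

Call:
{"api": "send_rows", "payload": {
  "motion": [0.037,0.0104,0,0.7,0.7,-5,0,0.074,0.0208,0,0.7,0.7,-10,0,0.111,0.0312,0,0.7,0.7,-16.6,0,0.148,0.0416,0,0.7,0.7,-16.6,0,0.185,0.052,0,0.7,0.7,-16.6,0,0.222,0.0624,0,0.7,0.7,-16.6,0,0.26,0.073,0,0.7,0.7,-16.6,0,0.297,0.083,0,0.7,0.7,-16.6,0,0.334,0.094,0,0.7,0.7,-16.6,0,0.371,0.104,0,0.7,0.7,-16.6,0,0.371,0.104,0,0.7,0.7,-16.6,0,0.371,0.104,0,0.7,0.7,-16.6,0]
}}

```text
time_s: 9.07
ee_pos: [0.4966, 0.3006, 0.1842]
ee_rot: [-3.127, -0.015, 2.361]
ft_force: [0.1, -0.4, 0.2]
finger_gap: 0.0854
grasp_force: 0.0
```

```bash
cat > e.py <<'E'
from h import *
o=obs(); f=vision.grab_frame('wrist'); save(f,'w4.png',s=1.5)
for q in ['coupler','coupler_seat']:
    for d in vision.spot_point(q,f)[:4]: print(q,np.round(d['centre'],4),round(d['conf'],2),np.round(px(f,d['centre'],o)[0]*1.5))
E
python3 e.py
```

```text
t 9.07 p [0.4966 0.3006 0.1842] r [-3.127  -0.0149  2.3608] F [ 0.1 -0.4  0.2] gap 0.0854 gf 0.0 q [ 0.49  0.11  1.82  0.01  1.23 -0.3 ]
coupler [0.4992 0.373  0.0015] 0.91 [451. 199.]
coupler [ 0.4129  0.2984 -0.0006] 0.73 [308. 187.]
coupler [0.507  0.2984 0.0036] 0.71 [390. 270.]
coupler_seat [0.4998 0.3721 0.0083] 0.93 [451. 201.]
coupler_seat [0.4089 0.3016 0.0153] 0.63 [303. 181.]
```

View pics/w4.png

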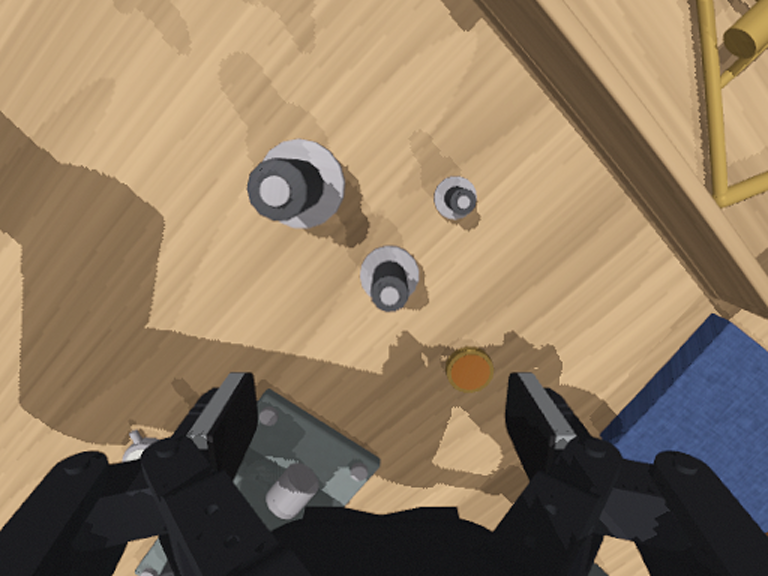

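The middle-sized coupler is at px (389,273), with its stud top at (389,295). The large one is at (300,185), the small one at (455,200) and the filter at (470,370).

Run:
```python
from h import *
o=obs(); f=vision.grab_frame('wrist')
print(onz(f,np.array((389,295))/1.5,.083,o),onz(f,np.array((389.5,274))/1.5,.030,o))
print(togo(o,[.507,.298,.009],R.from_euler('xyz',[np.pi,0,3*np.pi/4]).as_matrix()))
```

```text
t 9.22 p [0.4981 0.2981 0.1852] r [-3.1284 -0.0141  2.3561] F [ 0.5 -0.  -0.2] gap 0.0855 gf 0.0 q [ 0.49  0.11  1.82  0.01  1.23 -0.3 ]
[0.50602486 0.2963801  0.083     ] [0.50600379 0.29732544 0.03      ]
(array([-0.0088,  0.0085,  0.176 ]), array([-0.76, -0.81,  0.  ]))
```

Call:
{"api": "send_rows", "payload": {
  "motion": [-0.004,0.0035,0.01,-0.8,-0.8,0,0,-0.009,0.007,0.03,-0.8,-0.8,0,0,-0.009,0.007,0.06,-0.8,-0.8,0,0,-0.009,0.007,0.09,-0.8,-0.8,0,0,-0.009,0.007,0.12,-0.8,-0.8,0,0,-0.009,0.007,0.15,-0.8,-0.8,0,0,-0.009,0.007,0.17,-0.8,-0.8,0,0,-0.009,0.007,0.176,-0.8,-0.8,0,0,-0.009,0.007,0.176,-0.8,-0.8,0,0]
}}

```text
time_s: 10.02
ee_pos: [0.5054, 0.2961, 0.0083]
ee_rot: [-3.14, -0.001, 2.355]
ft_force: [0.3, -0.1, 0.5]
finger_gap: 0.0853
grasp_force: 0.0
```

```bash
cat > g.py <<'E'
from h import *
o=obs(); f=vision.grab_frame('wrist'); g=vision.grab_frame('side')
a=cv2.resize(f['image'][150:384,100:412],(400,300)); b=cv2.resize(g['image'][264:384,180:340],(400,300),interpolation=cv2.INTER_CUBIC)
cv2.imwrite('pics/w5.png',np.hstack([a,b])[:,:,::-1])
print(togo(o,[.506,.297,.009],R.from_euler('xyz',[np.pi,0,3*np.pi/4]).as_matrix()))
E
python3 g.py
```

```text
t 10.02 p [0.5054 0.2961 0.0083] r [-3.1404e+00 -1.2000e-03  2.3549e+00] F [ 0.3 -0.1  0.5] gap 0.0853 gf 0.0 q [ 0.49  0.29  1.96  0.    0.89 -0.3 ]
(array([ 0.0002,  0.001 , -0.0007]), array([-0.07, -0.07, -0.08]))
```

View pics/w5.png

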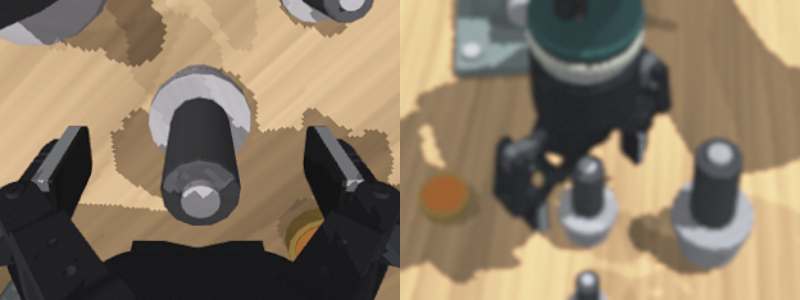

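The coupler is centred between the pads (flange at (200,110), stud at (200,203)). Closing.

Call:
{"api": "send_rows", "payload": {
  "motion": [0,0.001,0,0,0,0,255,0,0.001,0,0,0,0,255,0,0.001,0,0,0,0,255,0,0.001,0,0,0,0,255,0,0.001,0,0,0,0,255,0,0.001,0,0,0,0,255,0,0.001,0,0,0,0,255]
}}

```text
time_s: 10.7
ee_pos: [0.5078, 0.2993, 0.0113]
ee_rot: [3.138, 0.0, 2.357]
ft_force: [-0.6, -1.4, 4.7]
finger_gap: 0.0246
grasp_force: 58.7
```

Call:
{"api": "send_rows", "payload": {
  "motion": [0,0.001,-0.01,0,0,0,255,0,0.001,-0.04,0,0,0,255,0,0.001,-0.08,0,0,0,255,0,0.001,-0.12,0,0,0,255,0,0.001,-0.16,0,0,0,255,0,0.001,-0.2,0,0,0,255,0,0.001,-0.22,0,0,0,255,0,0.001,-0.22,0,0,0,255,0,0.001,-0.22,0,0,0,255]
}}

```text
time_s: 11.45
ee_pos: [0.5084, 0.2998, 0.2321]
ee_rot: [3.135, 0.001, 2.357]
ft_force: [-0.2, 0.3, -3.6]
finger_gap: 0.0244
grasp_force: 59.2
```

```bash
cat > t.py <<'E'
from h import *
o=obs(); w=vision.grab_frame('wrist'); s=vision.grab_frame('side'); c=vision.grab_frame('scene')
o1=dict(ee_pos=[.5878,-.0768,.2048],ee_rot=[-3.1416,.0001,2.9466]); o3=dict(ee_pos=[.5899,-.0775,.1975],ee_rot=[3.1285,.0105,2.0669])
def brass(im,roi):
    h=cv2.cvtColor(im,cv2.COLOR_RGB2HSV); m=cv2.inRange(h,(15,150,60),(28,255,255)); z=np.zeros_like(m); z[roi[1]:roi[3],roi[0]:roi[2]]=m[roi[1]:roi[3],roi[0]:roi[2]]
    n,l,st,ce=cv2.connectedComponentsWithStats(z); i=1+np.argmax(st[1:,4]); return st[i],ce[i]
for f,u in((s,(245,224)),(c,(275,171))): print('brass',brass(f['image'],(u[0]-18,u[1]-18,u[0]+18,u[1]+18)),'pred tip/base',px(f,[[.5513,.0555,.1266],[.562,.057,.105]]))
def tri(rs):
    A=0;b=0
    for e,d in rs:
        d=d/np.linalg.norm(d);P=np.eye(3)-np.outer(d,d);A=A+P;b=b+P@e
    return np.linalg.solve(A,b)
print('tri wrist',tri([ray(w,np.array((599,187))/1.5,o1),ray(w,np.array((437,38))/1.5,o3)]))
T=R.from_euler('xyz',o['ee_rot']).as_matrix()
for n,f in(('w',w),('s',s),('c',c)):
  for q in('coupler','coupler_seat'):
    for d in vision.spot_point(q,f)[:3]:
        p=T.T@(np.array(d['centre'])-o['ee_pos'])
        if np.linalg.norm(p)<.08: print(n,q,'in tool',np.round(p,4),round(d['conf'],2))
E
python3 t.py
```

```text
t 11.45 p [0.5084 0.2998 0.2321] r [3.1349e+00 1.0000e-03 2.3569e+00] F [-0.2  0.3 -3.6] gap 0.0244 gf 59.2 q [ 0.49  0.08  1.76  0.    1.29 -0.3 ]Traceback (most recent call last):
  File "t.py", line 7, in <module>
    for f,u in((s,(245,224)),(c,(275,171))): print('brass',brass(f['image'],(u[0]-18,u[1]-18,u[0]+18,u[1]+18)),'pred tip/base',px(f,[[.5513,.0555,.1266],[.562,.057,.105]]))
                                                           ~~~~~^^^^^^^^^^^^^^^^^^^^^^^^^^^^^^^^^^^^^^^^^^^^^^
  File "t.py", line 6, in brass
    n,l,st,ce=cv2.connectedComponentsWithStats(z); i=1+np.argmax(st[1:,4]); return st[i],ce[i]
                                                       ~~~~~~~~~^^^^^^^^^^
    return _wrapfunc(a, 'argmax', axis=axis, out=out, **kwds)
    return bound(*args, **kwds)
ValueError: attempt to get argmax of an empty sequence
```

```bash
sed -i 's/(15,150,60)/(10,110,40)/; s/i=1+np.argmax/\n    if n<2: return None\n    i=1+np.argmax/' t.py; python3 t.py
```

```text
t 11.6 p [0.506  0.2985 0.2274] r [-3.1402e+00 -1.5000e-03  2.3568e+00] F [ 0.1  0.1 -3.5] gap 0.0247 gf 59.2 q [ 0.49  0.09  1.77  0.    1.29 -0.3 ]
brass None pred tip/base [[243.9746676  223.68697422]
 [239.28667496 231.17339537]]
brass (array([275, 171,   4,   7,  19], dtype=int32), array([276.52631579, 173.68421053])) pred tip/base [[274.55001174 170.93556583]
 [277.37202308 177.44541865]]
tri wrist [0.5506154  0.05490994 0.12690852]
w coupler in tool [-0.0017  0.0016  0.0078] 0.6
w coupler_seat in tool [-0.0002 -0.     -0.0009] 0.78
s coupler in tool [0.0053 0.0008 0.0073] 0.88
c coupler in tool [-0.0002 -0.0009  0.008 ] 0.56
c coupler_seat in tool [-0.0027  0.0011 -0.0031] 0.56
```

```bash
cat > n.py <<'E'
from h import *
rz=lambda a:R.from_euler('z',a)
F=(rz(.143)*R.from_euler('y',-.45)*rz(-.143)*R.from_euler('xyz',[np.pi,0,2.3])).as_matrix(); n=-F[:,2]
tip=np.array([.551,.055,.1266])
if __name__=='__main__':
    o=obs(); print('n',n); T=R.from_euler('xyz',o['ee_rot']).as_matrix()
    org=o['ee_pos']+.008*T[:,2]; v=org-tip; print('origin along n',v@n,'lateral in tool',T.T@(v-n*(v@n)),'F along n',o['ft_force']@n,'F tool',T.T@o['ft_force'])
    for d in(.04,.01,0): print(d,togo(o,tip+(d+.008)*n,F))
E
python3 n.py
```

```text
t 12.05 p [0.5077 0.2993 0.2303] r [3.1384 0.     2.3568] F [-0.   0.2 -2.1] gap 0.0252 gf 59.2 q [ 0.49  0.09  1.76  0.    1.29 -0.3 ]
n [-0.4305258 -0.0619883  0.9004471]
origin along n 0.08966944225675197 lateral in tool [ 0.17992308  0.1735541  -0.01440488] F along n -1.8628706900463041 F tool [0.12442788 0.08652699 2.06912879]
0.04 (array([-0.1908, -0.1592,  0.06  ]), array([-20.88, -14.87,   3.18]))
0.01 (array([-0.1986, -0.1488,  0.087 ]), array([-20.88, -14.87,   3.18]))
0 (array([-0.2012, -0.1454,  0.096 ]), array([-20.88, -14.87,   3.18]))
```

Call:
{"api": "send_rows", "payload": {
  "motion": [-0.019,-0.016,0,-3,-2,0.4,255,-0.038,-0.032,0,-6,-4,1,255,-0.057,-0.048,0.003,-9,-6,1.5,255,-0.076,-0.064,0.008,-12,-8,2,255,-0.095,-0.08,0.015,-15,-10.5,2.4,255,-0.115,-0.096,0.025,-18,-13,2.8,255,-0.134,-0.112,0.035,-20.9,-14.9,3.2,255,-0.153,-0.128,0.045,-20.9,-14.9,3.2,255,-0.172,-0.144,0.053,-20.9,-14.9,3.2,255,-0.191,-0.159,0.06,-20.9,-14.9,3.2,255,-0.191,-0.159,0.06,-20.9,-14.9,3.2,255,-0.191,-0.159,0.06,-20.9,-14.9,3.2,255,-0.191,-0.159,0.06,-20.9,-14.9,3.2,255]
}}

```text
time_s: 13.13
ee_pos: [0.5308, 0.0521, 0.1704]
ee_rot: [2.758, 0.243, 2.251]
ft_force: [1.0, 0.0, -2.3]
finger_gap: 0.0248
grasp_force: 59.7
```

```bash
cat > m.py <<'E'
from n import *
import sys
os_=[]
T=None
for n_ in('wrist','side','scene'):
    o=manip.get_obs(); os_.append(o); f=vision.grab_frame(n_); T=R.from_euler('xyz',o['ee_rot']).as_matrix(); oo=o if n_=='wrist' else None
    for q in('coupler','coupler_seat','nipple_tip'):
        for d in vision.spot_point(q,f)[:2]:
            P=np.array(d['centre'])
            if np.linalg.norm(P-tip)<.09: print(n_,q,np.round(P,4),'tool',np.round(T.T@(P-o['ee_pos']),4),round(d['conf'],2))
p=np.mean([o['ee_pos'] for o in os_],0); print('mean p',p,'spread',np.ptp([o['ee_pos'] for o in os_],0),[np.round(o['ee_rot'],3) for o in os_])
o=dict(os_[-1]);o['ee_pos']=p
for d in(.04,.01,-.0125): print(d,togo(o,tip+(d+.008)*n,F))
print(os_[-1]['ft_force'],os_[-1]['qpos'])
E
python3 m.py
```

```text
wrist coupler [0.5375 0.0542 0.1629] tool [-0.0007  0.0031  0.0098] 0.82
wrist coupler_seat [0.5314 0.0546 0.171 ] tool [ 0.0014  0.0023 -0.0001] 0.86
wrist nipple_tip [0.5515 0.0568 0.1237] tool [ 0.0022 -0.0001  0.0513] 0.5
side coupler [0.5378 0.0548 0.1644] tool [-0.0014  0.0034  0.0087] 0.6
side coupler_seat [0.5318 0.0538 0.1737] tool [-0.0007  0.0021 -0.0024] 0.92
side nipple_tip [0.5506 0.0579 0.1266] tool [0.0022 0.0001 0.0484] 0.42
scene coupler [0.535  0.0495 0.1637] tool [-0.0034 -0.0017  0.0075] 0.62
scene coupler_seat [0.534  0.0524 0.1642] tool [-0.0008 -0.0003  0.0068] 0.7
scene nipple_tip [0.5511 0.0575 0.1251] tool [0.002  0.0002 0.0497] 0.52
mean p [0.53083276 0.05262921 0.17043347] spread [0.00021881 0.00106646 0.00037439] [array([2.758, 0.243, 2.251]), array([2.758, 0.244, 2.254]), array([2.758, 0.244, 2.253])]
0.04 (array([-0.    , -0.0009,  0.0003]), array([0.07, 0.02, 0.04]))
0.01 (array([ 0.    , -0.001 ,  0.0303]), array([0.07, 0.02, 0.04]))
-0.0125 (array([ 0.    , -0.001 ,  0.0528]), array([0.07, 0.02, 0.04]))
[ 0.04392778  0.14294919 -1.76608793] [ 0.01201025 -0.28747989  2.28528706  0.08926201  0.69801177 -0.77340446]
```

Call:
{"api": "send_rows", "payload": {
  "motion": [0.001,-0.0015,0.015,0,0,0,255,0.001,-0.0015,0.03,0,0,0,255,0.001,-0.0015,0.036,0,0,0,255,0.001,-0.0015,0.042,0,0,0,255,0.001,-0.0015,0.046,0,0,0,255,0.001,-0.0015,0.046,0,0,0,255]
}}

```text
time_s: 14.23
ee_pos: [0.5498, 0.0547, 0.1281]
ee_rot: [2.757, 0.244, 2.252]
ft_force: [2.0, 1.4, -1.3]
finger_gap: 0.0245
grasp_force: 59.9
```

```bash
python3 n.py
```

```text
t 14.23 p [0.5498 0.0547 0.1281] r [2.7571 0.244  2.2516] F [ 2.   1.4 -1.3] gap 0.0245 gf 59.9 q [ 0.02 -0.19  2.3   0.1   0.59 -0.78]
n [-0.4305258 -0.0619883  0.9004471]
origin along n -0.006130270653743241 lateral in tool [ 1.94464799e-04 -4.64370653e-04 -1.00717973e-06] F along n -2.105238840530485 F tool [0.10404067 1.79843865 2.10800698]
0.04 (array([-0.0003,  0.0006, -0.0461]), array([ 0.09,  0.08, -0.04]))
0.01 (array([-0.0002,  0.0005, -0.0161]), array([ 0.09,  0.08, -0.04]))
0 (array([-0.0002,  0.0005, -0.0061]), array([ 0.09,  0.08, -0.04]))
```

Call:
{"api": "send_rows", "payload": {
  "motion": [0,0,0.003,0,0,0,255,0,0,0.006,0,0,0,255,0,0,0.008,0,0,0,255,0,0,0.008,0,0,0,255]
}}

```text
time_s: 14.57
ee_pos: [0.5531, 0.0552, 0.1213]
ee_rot: [2.757, 0.244, 2.252]
ft_force: [-0.5, -0.4, 2.4]
finger_gap: 0.0248
grasp_force: 60.5
```

```bash
python3 n.py
```

```text
t 14.57 p [0.5531 0.0552 0.1213] r [2.7569 0.2443 2.2516] F [-0.5 -0.4  2.4] gap 0.0248 gf 60.5 q [ 0.02 -0.18  2.3   0.1   0.57 -0.78]
n [-0.4305258 -0.0619883  0.9004471]
origin along n -0.013651670251212826 lateral in tool [ 1.48471780e-04 -4.12217288e-04 -1.02032047e-06] F along n 2.4094788661363706 F tool [-0.57995683  0.26413501 -2.40804873]
0.04 (array([-0.0002,  0.0005, -0.0537]), array([ 0.11,  0.09, -0.03]))
0.01 (array([-0.0002,  0.0005, -0.0237]), array([ 0.11,  0.09, -0.03]))
0 (array([-0.0002,  0.0005, -0.0137]), array([ 0.11,  0.09, -0.03]))
```

Call:
{"api": "send_rows", "payload": {
  "motion": [0,0,0.002,0,0,0,255,0,0,0.004,0,0,0,255,0,0,0.004,0,0,0,255]
}}

```text
time_s: 14.82
ee_pos: [0.5547, 0.0555, 0.1177]
ee_rot: [2.757, 0.244, 2.252]
ft_force: [-3.5, -0.4, 6.3]
finger_gap: 0.0248
grasp_force: 60.7
```

Call:
{"api": "send_rows", "payload": {
  "motion": [0,0,0.002,0,0,0,255,0,0,0.004,0,0,0,255,0,0,0.005,0,0,0,255,0,0,0.005,0,0,0,255]
}}

```text
time_s: 15.15
ee_pos: [0.556, 0.0555, 0.117]
ee_rot: [2.759, 0.244, 2.254]
ft_force: [-37.0, -6.8, 43.3]
finger_gap: 0.0249
grasp_force: 66.1
```

```bash
python3 n.py
```

```text
t 15.15 p [0.556  0.0555 0.117 ] r [2.7587 0.2439 2.2535] F [-37.   -6.8  43.3] gap 0.0249 gf 66.1 q [ 0.02 -0.16  2.3   0.1   0.56 -0.78]
n [-0.4305258 -0.0619883  0.9004471]
origin along n -0.018849416372108845 lateral in tool [-3.54253624e-04  1.48952267e-04  2.65170420e-07] F along n 55.34367613386764 F tool [  7.02650716 -13.2871901  -55.3538407 ]
0.04 (array([ 0.0003, -0.0001, -0.0588]), array([0.03, 0.03, 0.06]))
0.01 (array([ 0.0003, -0.0001, -0.0288]), array([0.03, 0.03, 0.06]))
0 (array([ 0.0003, -0.0001, -0.0188]), array([0.03, 0.03, 0.06]))
```

The force jumped to 55 N, so it's either at the hard stop or jammed. I'll back off a little and watch the spring curve.

Call:
{"api": "send_rows", "payload": {
  "motion": [0.0003,-0.0005,-0.0015,0,0,0,255,0.0003,-0.0005,-0.003,0,0,0,255,0.0003,-0.0005,-0.003,0,0,0,255,0.0003,-0.0005,-0.003,0,0,0,255]
}}

```text
time_s: 15.48
ee_pos: [0.5552, 0.0555, 0.1173]
ee_rot: [2.756, 0.245, 2.252]
ft_force: [-12.6, -0.5, 17.5]
finger_gap: 0.0242
grasp_force: 61.7
```

```bash
python3 n.py; python3 m.py
```

```text
t 15.48 p [0.5552 0.0555 0.1173] r [2.7563 0.2448 2.2519] F [-12.6  -0.5  17.5] gap 0.0242 gf 61.7 q [ 0.02 -0.17  2.3   0.1   0.56 -0.78]
n [-0.4305258 -0.0619883  0.9004471]
origin along n -0.018162253685617035 lateral in tool [ 3.22081017e-05 -2.65214504e-04 -7.19465728e-07] F along n 21.187147892550858 F tool [  3.07396566  -2.352559   -21.19913626]
0.04 (array([-0.0002,  0.0004, -0.0582]), array([ 0.14,  0.11, -0.  ]))
0.01 (array([-0.0001,  0.0004, -0.0282]), array([ 0.14,  0.11, -0.  ]))
0 (array([-0.0001,  0.0003, -0.0182]), array([ 0.14,  0.11, -0.  ]))
wrist coupler [0.561  0.0573 0.1095] tool [-0.0003  0.0022  0.0097] 0.89
wrist coupler_seat [0.5552 0.0568 0.1173] tool [0.001  0.0009 0.0001] 0.74
side coupler [0.5585 0.0593 0.11  ] tool [0.0026 0.002  0.0083] 0.69
side coupler_seat [0.5536 0.0567 0.1202] tool [ 0.0012  0.0008 -0.0032] 0.85
scene coupler [0.5541 0.0521 0.1068] tool [ 0.0006 -0.0068  0.0088] 0.78
mean p [0.55516848 0.05548216 0.11733106] spread [2.55798644e-05 6.97130510e-06 1.39269286e-05] [array([2.756, 0.245, 2.252]), array([2.757, 0.245, 2.252]), array([2.757, 0.245, 2.252])]
0.04 (array([-0.0001,  0.0004, -0.0582]), array([ 0.13,  0.1 , -0.  ]))
0.01 (array([-0.0001,  0.0003, -0.0282]), array([ 0.13,  0.1 , -0.  ]))
-0.0125 (array([-0.0001,  0.0003, -0.0057]), array([ 0.13,  0.1 , -0.  ]))
[-12.01522691  -1.35383209  17.38474841] [ 0.01866294 -0.16624179  2.29913381  0.10169921  0.56113615 -0.78428586]
```

Call:
{"api": "send_rows", "payload": {
  "motion": [0.0002,0,-0.002,0,0,0,255,0.0002,0,-0.0037,0,0,0,255,0.0002,0,-0.0037,0,0,0,255,0.0002,0,-0.0037,0,0,0,255]
}}

```text
time_s: 16.42
ee_pos: [0.5539, 0.0554, 0.1192]
ee_rot: [2.756, 0.245, 2.251]
ft_force: [2.7, 1.0, 2.9]
finger_gap: 0.0246
grasp_force: 60.2
```

```bash
python3 n.py|sed -n 1,3p
```

```text
t 16.42 p [0.5539 0.0554 0.1192] r [2.756  0.245  2.2513] F [2.7 1.  2.9] gap 0.0246 gf 60.2 q [ 0.02 -0.17  2.3   0.1   0.57 -0.78]
n [-0.4305258 -0.0619883  0.9004471]
origin along n -0.01592881207574315 lateral in tool [ 2.94185645e-04 -5.00105719e-04 -2.04612025e-06] F along n 1.4008642743172097 F tool [-1.64545818  3.52771666 -1.38744589]
```

Call:
{"api": "send_rows", "payload": {
  "motion": [0,0,0.0015,0,0,0,255,0,0,0.0015,0,0,0,255,0,0,0.0015,0,0,0,255]
}}

```text
time_s: 16.67
ee_pos: [0.5545, 0.0555, 0.1179]
ee_rot: [2.756, 0.245, 2.252]
ft_force: [-1.0, 0.1, 7.1]
finger_gap: 0.0247
grasp_force: 60.8
```

```bash
python3 n.py|sed -n 1,3p
```

```text
t 16.67 p [0.5545 0.0555 0.1179] r [2.7564 0.2447 2.2516] F [-1.   0.1  7.1] gap 0.0247 gf 60.8 q [ 0.02 -0.17  2.3   0.1   0.56 -0.78]
n [-0.4305258 -0.0619883  0.9004471]
origin along n -0.01734639764944853 lateral in tool [ 3.05642225e-04 -4.49463427e-04 -1.67508927e-06] F along n 6.799004736769171 F tool [-1.03321677  1.97576375 -6.79229555]
```

Call:
{"api": "send_rows", "payload": {
  "motion": [0,0,0.001,0,0,0,255,0,0,0.0015,0,0,0,255,0,0,0.0015,0,0,0,255,0,0,0.0015,0,0,0,255]
}}

```text
time_s: 17.0
ee_pos: [0.555, 0.0555, 0.1173]
ee_rot: [2.757, 0.245, 2.252]
ft_force: [-6.7, -0.6, 14.3]
finger_gap: 0.0247
grasp_force: 62.0
```

```bash
python3 n.py|sed -n 1,3p
```

```text
t 17.0 p [0.555  0.0555 0.1173] r [2.7567 0.2447 2.2519] F [-6.7 -0.6 14.3] gap 0.0247 gf 62.0 q [ 0.02 -0.17  2.3   0.1   0.56 -0.78]
n [-0.4305258 -0.0619883  0.9004471]
origin along n -0.01808081459796554 lateral in tool [ 1.72338685e-04 -3.98010900e-04 -1.14990550e-06] F along n 15.817503031860827 F tool [  0.1383237    0.37090042 -15.81705393]
```

The spring curve confirms the snap: about 3.4 N in the valley, 9 N, then about 18 N at the stop with almost no side load. Handing in.

```bash
python3 -c "
from h import *
obs(); print(manip.job_done())"
```

```text
t 17.0 p [0.555  0.0555 0.1173] r [2.7567 0.2447 2.2519] F [-6.7 -0.6 14.3] gap 0.0247 gf 62.0 q [ 0.02 -0.17  2.3   0.1   0.56 -0.78]
the job is handed in; nothing more can be done
None
```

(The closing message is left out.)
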